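Put the mixed-up lids back on their own jars

TASK

The wooden lids of the three white storage jars have been mixed up: each lies on a wrong jar. Put every lid on the jar of its own shape, centred, flat and squared up with the rim, parking one lid on the empty round wire rack on the way so that no lid is ever laid on the worktop. Set the lids down gently rather than dropping them, leave the jars standing where they are, and do not disturb the small glass jar, the steel bowl and the spoon.

Things in the scene. Friction and masses are not known exactly. Their poses are not given: they have to be found in the camera images.
- round_lid (a point): Round wooden lid, plate 100 mm in diameter and 6 mm thick, round cork stud under it 56 mm wide, 5 deep. Dark bar handle on its middle: 46 mm along x, 16 wide along y, 40 tall, gripped across the 16. Point: handle's centre, 20 mm above the plate's top, 26 above its underside (rests on a rim), 31 above the stud's underside (rests on the rack). z up. Loose, 80 g.
- square_lid (a point): Square wooden lid, plate 92 x 92 mm and 6 mm thick, sides along its x and y, square cork stud under it 34 mm wide, 5 deep. Dark bar handle on its middle: 46 mm along x, 16 wide along y, 40 tall, gripped across the 16. Point: handle's centre, 20 mm above the plate's top, 26 above its underside (rests on a rim), 31 above the stud's underside (rests on the rack). z up. Loose, 80 g.
- oblong_lid (a point): Oblong wooden lid, plate 136 mm along its x by 70 mm along y and 6 mm thick, cork stud under it 60 x 32 mm, 5 deep. Dark bar handle on its middle: 46 mm along x, 16 wide along y, 40 tall, gripped across the 16. Point: handle's centre, 20 mm above the plate's top, 26 above its underside (rests on a rim), 31 above the stud's underside (rests on the rack). z up. Loose, 80 g.
- round_rim (a point): Round white ceramic jar, 96 mm in outer diameter, 95 mm tall, 5 mm walls, open at the top; loose but heavy (0.85 kg). The point given is the centre of the mouth, level with the rim, 95 mm above the worktop; z up.
- square_rim (a point): Square white ceramic jar, 88 x 88 mm outside, sides along its x and y, 95 mm tall, 5 mm walls, open at the top; loose but heavy (0.85 kg). The point given is the centre of the mouth, level with the rim, 95 mm above the worktop; z up.
- oblong_rim (a point): Oblong white ceramic jar, 130 mm along its x by 64 mm along y outside, 95 mm tall, 5 mm walls, open at the top; loose but heavy (0.85 kg). The point given is the centre of the mouth, level with the rim, 95 mm above the worktop; z up.
- rack_top (a point): Round wire rack, 140 mm in diameter, fixed, empty at the start: the free spot. The point given is its centre, level with the tops of the wires, 22 mm above the worktop.
- sample_mid (a point): Bystander: small amber glass jar with a brass cap, 56 mm in diameter and 65 mm tall; the point is on its axis 30 mm above the worktop.
- bowl_mid (a point): Bystander: small steel bowl, 110 mm in diameter and 45 mm tall; the point is on its axis 20 mm above the worktop.
- spoon_mid (a point): Bystander: wooden spoon, 200 mm long, lying along its x, on the worktop; the point is in its middle, 10 mm above its underside.
There are look-alikes about, which are no part of the job. What is shaped like the part that bears square_rim but blue or pink is not meant.

How it is judged:
By the outcome, as a careful person would: the job done as asked, in the order asked, and still so for the second after the job is handed in, with the robot touching nothing.
It also fails if it takes over 101 s, if anything falls off the work surface, if the arm or the gripper's body presses on something with over 40 N, if the wrist force passes 120 N, or if a joint passes its speed limit or range.

ROBOT

A 7-joint arm with a two-finger parallel gripper is mounted at the origin on the work surface. World frame = base frame: x ahead of the robot, y to its left, z up, the work surface at z = 0. Lengths are in m, angles in degrees, forces in N, time in s.
With the tool pointing down it reaches from about 0.4 to 0.9 m from the base axis. Payload 5.5 kg.
Tool frame: the origin (TCP) lies between the finger pads; the fingertips stand 14 mm ahead of it and the grasp point (between the pads) lies 5 mm behind it; z points along the fingers, y is the line along which they close (so a half turn about z gives the same grasp; the last joint's range is limited). The gripper opens to 92 mm and grips with 3 to 60 N. Pads are 19 mm wide; open, the fingers measure 130 mm over their backs; the gripper's body (75 mm by 190 mm) begins 47 mm behind the grasp point.
Start: joints at [-55.565, 28.699, -24.465, 88.831, 12.651, 65.22, -12.049], TCP at [0.215, 0.613, 0.241] pointing down, gripper open.
Joint ranges: [-164.97, 164.97], [-17.58, 116.51], [-87.97, 89.64], [11.32, 138.91], [-80.73, 260.73], [10.89, 115.49], [-147.41, 147.41]. Speed limits (degrees/s): [147.25, 147.25, 180, 180, 180, 180, 180].

INTERFACE

Orientations are given as [roll, pitch, yaw] about the fixed x, y, z axes, in that order (R = Rz(yaw) Ry(pitch) Rx(roll)).
In Python, from station import env gives the robot as it stands.
- The arm moves only by the tool apply_moves, never from a script. Its argument "motion" is a list of rows, each a list of 7 numbers: the turn, a rotation vector about the tool's x, y, z in rad, then the shift along the tool's x, y, z in mm, then the finger opening in mm, from 0 to 91.8. In form: [[rx, ry, rz, tx, ty, tz, fingers], ...]. A call has 1 to 10 rows; each row is the pose to reach, as a shift and turn from the pose commanded when the call began, along the tool's axes at that moment; what a row does not reach only later rows make up. A row lasts 1/8 s, in which the tool goes at most 62.5 mm and 10.7 degrees, less where a joint would pass 70% of its speed; a pose out of reach is approached as far as the arm can. A call with a gripper value outside its range is refused whole. The fingers move at their own pace and stop on an object; "force" is the grip in N (left out, the last holds). Time passes only in rows, so rows that repeat a pose let the fingers close. It gives the time, the measured TCP pose, the force, the opening and the grip force at its end, in the units of the state.
- env.read_state(): the state, without advancing time (a new reading comes with each control period).
- env.grab_frame(name): name is "scene" or "top" or "wrist"; returns a dict with "pixels" (420x560x3 uint8, red, green, blue), "depth" (420x560 float32, m along the optical axis (not along the pixel's ray), 0 where there is no reading), "fx", "fy", "cx", "cy" (pixels), "R" (3x3) and "t" (3): a world point X has camera coordinates R X + t. Camera axes: x right, y down, z forward; pixel columns grow to the right and rows downward; lengths in m; the calibration is good to about 2 mm. The wrist camera is an equidistant fisheye: a pixel r from the principal point sees the ray r / f radians off the axis. A picture is of the moment at which its call begins.
- env.close_job(): hands the job in; it is judged then, once.
The state is a dict: "t": time; "joints": joint angles; "joint_vel": joint speeds; "joint_efforts": joint torques, N m; "eef_pos": TCP position; "tcp_rot": TCP orientation; "force": force on the tool from outside, world axes, zero at the start; "torque": the same for the moment, N m; "opening": finger opening in m; "finger_force": force on a finger pad.
Only numpy, scipy, OpenCV 4.12 (cv2) and the standard library are available. Lean on these libraries where they do the work, as an engineer would, in place of code of your own. Each camera call takes 0.05 s, during which the arm holds its last target. There are 200 camera calls.

## Working session

There is one attempt and no reset: what is moved stays moved. The work goes in short steps, Python scripts to look and compute and a tool call to move; the robot and the scene stay as the last step left them, time stands still between calls to the robot, and variables do not carry over. Pictures are saved under pics/ and viewed, at most 14 in all, crops included, and the job is handed in when it is done.

Besides the shell and the picture viewer there is one more tool, called after "Request:" as name([rows], argument=value, ...), one row to a line, values as JSON. apply_moves: Moves the arm, as the interface text tells. Its arguments: {"type":"object","properties":{"motion":{"type":"array","items":{"type":"array","items":{"type":"number"}}},"force":{"type":"number"}},"required":["motion"]}

```bash
mkdir -p pics
python3 - <<'E'
from station import env
import cv2,numpy as np
s=env.read_state(); print(s)
for n in("top","scene"):
    f=env.grab_frame(n); cv2.imwrite(f"pics/{n}0.png",f["pixels"][:,:,::-1]); np.savez(f"{n}0.npz",**f)
    print(n,f["fx"],f["cx"],f["cy"],f["R"],f["t"])
E
```

```text
{'t': 0.0, 'joints': array([-55.56388544,  28.7538371 , -24.4520946 ,  88.89197766,
        12.65242744,  65.22094824, -12.05044802]), 'joint_vel': array([ 0.04915209, -0.00748848,  0.05572038, -0.05073071,  0.07595308,
        0.12644251, -0.01893424]), 'joint_efforts': array([-5.60013859e-06, -5.66589475e+01, -5.81644759e+00, -2.79112494e+01,
       -6.86411373e-02,  3.07859131e-02,  2.23357993e-04]), 'eef_pos': array([0.21526936, 0.6125918 , 0.23967244]), 'tcp_rot': array([-1.79886932e+02, -1.58876956e-03,  1.60645769e+02]), 'force': array([-0.16127605, -0.50891235, -0.54160464]), 'torque': array([-0.01416726,  0.01526467, -0.00881064]), 'finger_force': 0.0, 'opening': 0.09204689548584558}
top 496.1710487805288 270.73543230437224 210.12780742623224 [[-0.02185248 -0.99954167  0.02095026]
 [-0.98995614  0.01870577 -0.14013187]
 [ 0.13967575 -0.02380207 -0.98991118]] [-0.08748516  0.58046686  1.29618225]
scene 485.8080057277154 274.07261190645625 206.03013211785685 [[ 0.43224961  0.90173417  0.0059805 ]
 [ 0.76696137 -0.36414152 -0.52836655]
 [-0.47426842  0.23297304 -0.8489953 ]] [-0.15279172 -0.38339547  1.51343861]
```

View pics/top0.png

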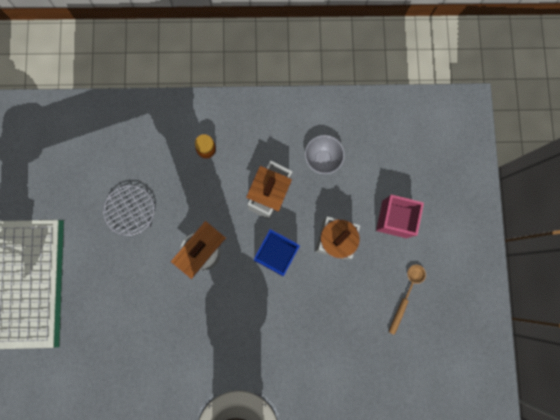

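View pics/scene0.png

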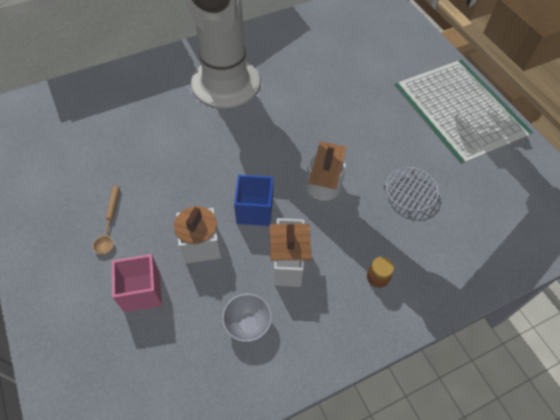

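Top view: the oblong lid (198,249) is on the round jar, the square lid (268,188) on the oblong jar, and the round lid (341,238) on the square jar. The rack is at (130,208).
Square-jar candidates are blue (277,253), pink (401,216), and the white one under the round lid (341,238). White fits the description; I'll confirm it in a crop.

```bash
cat > h.py <<'E'
from station import env
import cv2,numpy as np
def grab(n): return env.grab_frame(n)
def cloud(f):
    v,u=np.mgrid[:420,:560]; d=f["depth"].astype(float)
    P=np.stack([(u-f["cx"])/f["fx"]*d,(v-f["cy"])/f["fy"]*d,d],-1)
    W=(P-f["t"])@f["R"]; W[d==0]=np.nan; return W
def cast(f,uv,z):
    uv=np.atleast_2d(uv).astype(float)
    r=np.c_[(uv[:,0]-f["cx"])/f["fx"],(uv[:,1]-f["cy"])/f["fy"],np.ones(len(uv))]@f["R"]
    c=-f["R"].T@f["t"]; return c+r*((z-c[2])/r[:,2])[:,None]
def px(f,X):
    p=f["R"]@np.asarray(X)+f["t"]; return np.array([f["fx"]*p[0]/p[2]+f["cx"],f["fy"]*p[1]/p[2]+f["cy"]])
def rect(f,mask,z,near,rad):
    """largest contour of mask near a world point, cast on plane z -> centre,size,angle of long side (mm,deg)"""
    c=px(f,[*near,z]); v,u=np.mgrid[:420,:560]
    r=rad*f["fx"]/(f["R"]@np.array([*near,z])+f["t"])[2]
    m=(mask&((u-c[0])**2+(v-c[1])**2<r*r)).astype(np.uint8)
    cs,_=cv2.findContours(cv2.resize(m*255,None,fx=4,fy=4,interpolation=cv2.INTER_LINEAR)//128,cv2.RETR_EXTERNAL,cv2.CHAIN_APPROX_NONE)
    k=max(cs,key=cv2.contourArea)[:,0]/4.-0.375
    W=(cast(f,k,z)[:,:2]*1000).astype(np.float32)
    b=cv2.boxPoints(cv2.minAreaRect(W)); e=[b[1]-b[0],b[2]-b[1]]; L=[np.linalg.norm(x) for x in e]
    l=e[int(L[1]>L[0])]
    M=cv2.moments(W.reshape(-1,1,2))
    return b.mean(0).round(1),np.array([M['m10'],M['m01']]).round(1)/M['m00'],np.round(sorted(L),1),round(float(np.degrees(np.arctan2(l[1],l[0]))%180),1)
E
python3 - <<'E'
from h import *
for n in("top","scene"):
    f=dict(np.load(n+"0.npz")); W=cloud(f); z=W[...,2]; p=f["pixels"]; hsv=cv2.cvtColor(p,cv2.COLOR_RGB2HSV)
    if n=="top":
        t={k:cast(f,uv,.12)[0,:2] for k,uv in dict(obl=(198,249),sq=(269,186),rnd=(341,237)).items()}
        tr={k:cast(f,uv,zz)[0,:2] for k,(uv,zz) in dict(rack=((130,208),.022),bowl=((324,153),.02),glass=((205,146),.03),spoon=((405,300),.01)).items()}
        print(tr)
    for k in t:
        print(n,k,"handle",rect(f,(z>.13)&(z<.155),.141,t[k],.05))
        print("   plate",rect(f,(z>.088)&(hsv[...,1]>110),.101,t[k],.1))
    print(n,"rack",rect(f,(z>.014)&(z<.035),.022,tr['rack'],.09))
f=dict(np.load("top0.npz"));g=dict(np.load("scene0.npz"))
a=cv2.resize(f["pixels"][150:290,160:430],None,fx=2.9,fy=2.9,interpolation=3);b=cv2.resize(g["pixels"][130:300,150:360],(int(406*210/170),406),interpolation=3)
cv2.imwrite("pics/crop.png",np.vstack([cv2.resize(a,(600,311)),cv2.resize(b,(360,289)) if 0 else np.pad(cv2.resize(b,(357,289)),((0,0),(0,243),(0,0)))])[:,:,::-1])
E
```

```text
{'rack': array([0.5944449 , 0.28322984]), 'bowl': array([ 0.73992987, -0.25211136]), 'glass': array([0.76259816, 0.07817068]), 'spoon': array([ 0.33049039, -0.45822039])}
top obl handle (array([471.9,  89.1], dtype=float32), array([471.90431958,  89.24775302]), array([19., 47.], dtype=float32), 139.7)
   plate (array([473.4,  89.3], dtype=float32), array([473.63261942,  89.32160993]), array([ 70.2, 135.1], dtype=float32), 139.2)
top sq handle (array([626.5, -93.5], dtype=float32), array([626.20080882, -93.20415427]), array([18.1, 48.9], dtype=float32), 155.3)
   plate (array([627.9, -93.8], dtype=float32), array([628.19827552, -93.72535209]), array([92.6, 93.7], dtype=float32), 65.7)
top rnd handle (array([ 492. , -271.7], dtype=float32), array([ 493.12633069, -272.37290068]), array([17.4, 48. ], dtype=float32), 133.2)
   plate (array([ 494.3, -273.2], dtype=float32), array([ 494.16568995, -272.92911661]), array([95.6, 98.8], dtype=float32), 43.1)
top rack (array([589.3, 288.5], dtype=float32), array([588.41664817, 287.85690632]), array([137.3, 139.7], dtype=float32), 0.6)
scene obl 
[... 223 characters left out ...]
 61.1], dtype=float32), 49.1)
scene sq handle (array([634.5, -95.4], dtype=float32), array([633.09468601, -94.21846022]), array([17.3, 52.1], dtype=float32), 153.6)
   plate (array([ 621.3, -110.7], dtype=float32), array([ 620.8004728 , -115.91434315]), array([48.7, 86.7], dtype=float32), 154.6)
scene rnd handle (array([ 499.4, -272.3], dtype=float32), array([ 499.3122135 , -272.63730367]), array([21.5, 51.7], dtype=float32), 132.8)
   plate (array([ 485.8, -296.9], dtype=float32), array([ 485.51742619, -297.56330103]), array([42.7, 93.3], dtype=float32), 157.9)
scene rack (array([591.5, 289. ], dtype=float32), array([592.16263123, 288.79664873]), array([137.6, 140. ], dtype=float32), 109.5)
```

View pics/crop.png

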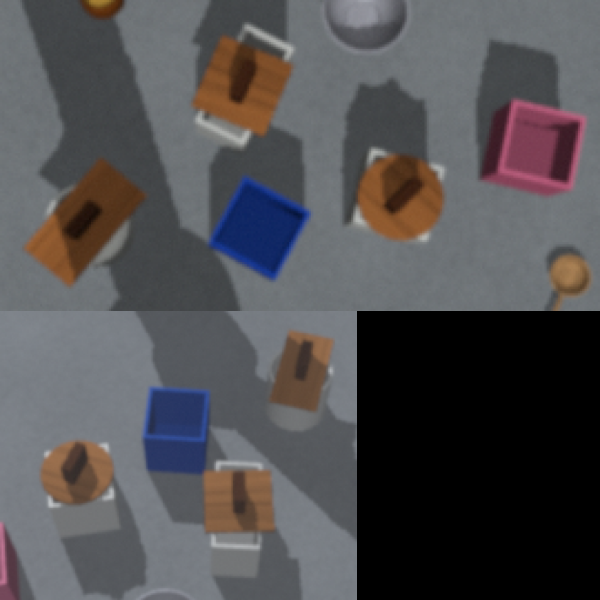

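White square jar confirmed: in the crop, its white corners stick out under the round lid. Blue and pink are decoys. Plan: park the oblong lid on the rack, move round to round, then square to square, then oblong to oblong.

```bash
cat >> h.py <<'E'
from scipy.spatial.transform import Rotation as Ro
def plan(x,y,z,yaw=None):
    """tool-frame turn (rad) and shift (mm) from measured pose to target (m, deg; yaw mod 180, tool down)"""
    s=env.read_state(); R=Ro.from_euler('xyz',s["tcp_rot"],degrees=True); cur=s["tcp_rot"][2]
    yaw=cur if yaw is None else cur+(yaw-cur+90)%180-90
    T=Ro.from_euler('xyz',[180,0,yaw],degrees=True)
    print("turn",(R.inv()*T).as_rotvec().round(4),"shift",(R.inv().apply(np.array([x,y,z])-s["eef_pos"])*1000).round(1),"t",s["t"],"J7",s["joints"][6].round())
E
python3 -c "
from h import *
plan(.4735,.0890,.24,139.5)"
```

```text
turn [-1.800e-03  3.000e-04  3.692e-01] shift [-417.2 -408.6    0.5] t 0.1 J7 -12.0
```

Request:
apply_moves([
  [-0.002, 0, 0.369, -417, -408.5, 0, 60],
  [-0.002, 0, 0.369, -417, -408.5, 0, 60],
  [-0.002, 0, 0.369, -417, -408.5, 0, 60],
  [-0.002, 0, 0.369, -417, -408.5, 0, 60],
  [-0.002, 0, 0.369, -417, -408.5, 0, 60],
  [-0.002, 0, 0.369, -417, -408.5, 0, 60],
  [-0.002, 0, 0.369, -417, -408.5, 0, 60],
  [-0.002, 0, 0.369, -417, -408.5, 0, 60],
  [-0.002, 0, 0.369, -417, -408.5, 0, 60],
  [-0.002, 0, 0.369, -417, -408.5, 0, 60],
])

```text
t: 1.35
eef_pos: [0.4745, 0.0851, 0.2405]
tcp_rot: [179.9, 0.0, 139.1]
force: [0.8, 1.7, -0.7]
opening: 0.0599
finger_force: 0.0
```

```bash
cat >> h.py <<'E'
def wcast(f,uv,z):
    uv=np.atleast_2d(uv).astype(float); d=uv-[f["cx"],f["cy"]]; r=np.linalg.norm(d,axis=1); th=r/f["fx"]
    c=np.c_[d*(np.sin(th)/np.maximum(r,1e-9))[:,None],np.cos(th)]@f["R"]
    o=-f["R"].T@f["t"]; return o+c*((z-o[2])/c[:,2])[:,None]
def wpx(f,X):
    p=f["R"]@np.asarray(X)+f["t"]; h=np.hypot(p[0],p[1]); return p[:2]/h*np.arctan2(h,p[2])*f["fx"]+[f["cx"],f["cy"]]
E
python3 - <<'E'
from h import *
f=grab("wrist"); np.savez("w0.npz",**f); cv2.imwrite("pics/w0.png",f["pixels"][:,:,::-1])
print(f["fx"],f["cx"],f["cy"]); plan(.4735,.089,.24,139.5); print(wpx(f,[.4735,.089,.141]))
E
```

```text
325.19226210127806 277.5064927782447 212.30029340733947
turn [ 0.0006  0.0013 -0.0071] shift [4.6 2.8 0.5] t 1.4 J7 35.0
[280.38760107 212.69062174]
```

View pics/w0.png

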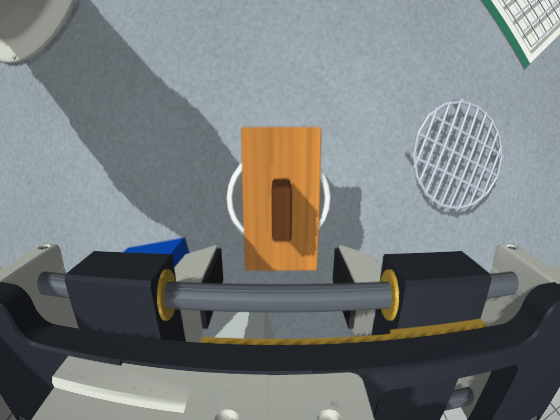

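The wrist view shows the oblong lid with its handle top at about (282,209) and the round jar's rim arcs at about (232,197) and (327,197). I'll refine both from here.

```bash
cat >> h.py <<'E'
def wood(f):
    h=cv2.cvtColor(f["pixels"],cv2.COLOR_RGB2HSV); return (h[...,0]<22)&(h[...,1]>95)&(h[...,2]>25)
def white(f):
    p=f["pixels"].astype(int); return (p.min(2)>170)&(p.max(2)-p.min(2)<30)
def wrect(f,mask,z,near,rad,cast=wcast,hull=True):
    c=wpx(f,[*near,z]); e=wpx(f,[near[0]+rad,near[1],z]); r=np.linalg.norm(e-c)
    v,u=np.mgrid[:420,:560]; m=(mask&((u-c[0])**2+(v-c[1])**2<r*r)).astype(np.uint8)*255
    cs,_=cv2.findContours((cv2.resize(m,None,fx=4,fy=4)>127).astype(np.uint8),cv2.RETR_EXTERNAL,cv2.CHAIN_APPROX_NONE)
    k=max(cs,key=cv2.contourArea)[:,0]/4.-.375
    W=(wcast(f,k,z)[:,:2]*1000).astype(np.float32)
    b=cv2.boxPoints(cv2.minAreaRect(W)); e=[b[1]-b[0],b[2]-b[1]]; L=[np.linalg.norm(x) for x in e]; l=e[int(L[1]>L[0])]
    return b.mean(0).round(1),np.round(sorted(L),1),round(float(np.degrees(np.arctan2(l[1],l[0]))%180),1),W
E
python3 - <<'E'
from h import *
f=dict(np.load("w0.npz"))
print(wrect(f,wood(f),.101,[.4735,.089],.1)[:3])
h=cv2.cvtColor(f["pixels"],cv2.COLOR_RGB2HSV)
print(h[209,278:296:3],h[150,280],h[200,310])
d=wood(f)&(h[...,2]<110)
v,u=np.mgrid[:420,:560]
print(wrect(f,d,.141,[.4735,.089],.03)[:3])
# depth-based handle top
print(f["depth"][205:213,280].round(3),f["depth"][150,280], (f["R"]@np.array([.4735,.089,.141])+f["t"]))
dm=(f["depth"]>0)&(f["depth"]<f["depth"][209,280]+.006)
print("depth",wrect(f,dm,.141,[.4735,.089],.035)[:3])
m=white(f)
W=wcast(f,np.argwhere(m)[:,::-1],.095)*1000; W=W[np.hypot(W[:,0]-473,W[:,1]-89)<75]; print(len(W))
(cx,cy),r=cv2.minEnclosingCircle(W[:,:2].astype(np.float32)); print("jar",cx,cy,r)
E
```

```text
(array([475.5,  88.2], dtype=float32), array([ 70.4, 135.5], dtype=float32), 139.2)
[[ 12 165  99]
 [ 12 167  98]
 [ 12 167  98]
 [ 12 168 106]
 [ 12 163  80]
 [ 15 173 136]] [ 15 172 194] [ 15 173 212]
(array([472.7,  91. ], dtype=float32), array([15.7, 49.9], dtype=float32), 139.0)
[0.251 0.252 0.252 0.252 0.253 0.253 0.253 0.252] 0.2795153 [0.00223982 0.00030345 0.25280241]
depth (array([473.1,  91. ], dtype=float32), array([16.1, 44.2], dtype=float32), 138.8)
606
jar 469.2415771484375 92.14690399169922 51.545902252197266
```

```bash
python3 -c "
from h import *
plan(.4745,.0893,.122,139.1)"
```

```text
turn [ 0.0006  0.0013 -0.0002] shift [  4.2   3.6 118.5] t 1.4 J7 35.0
```

Request:
apply_moves([
  [0, 0.001, 0, 4, 3.6, 50, 60],
  [0, 0.001, 0, 4, 3.6, 90, 60],
  [0, 0.001, 0, 4, 3.6, 110, 60],
  [0, 0.001, 0, 4, 3.6, 118.5, 60],
  [0, 0.001, 0, 4, 3.6, 118.5, 60],
  [0, 0.001, 0, 4, 3.6, 118.5, 30],
  [0, 0.001, 0, 4, 3.6, 118.5, 22],
  [0, 0.001, 0, 4, 3.6, 118.5, 10],
  [0, 0.001, 0, 4, 3.6, 118.5, 10],
  [0, 0.001, 0, 4, 3.6, 118.5, 10],
], force=20)

```text
t: 2.65
eef_pos: [0.4728, 0.0951, 0.1223]
tcp_rot: [179.9, -0.1, 139.5]
force: [-0.4, -0.3, 2.9]
opening: 0.0162
finger_force: 20.0
```

Request:
apply_moves([
  [0, 0, 0, 0, 0, -8, 10],
  [0, 0, 0, 0, 0, -20, 10],
  [0, 0, 0, 0, 0, -40, 10],
  [0, 0, 0, 0, 0, -60, 10],
  [0, 0, 0, 0, 0, -80, 10],
  [0, 0, 0, 0, 0, -80, 10],
  [0, 0, 0, 0, 0, -80, 10],
  [0, 0, 0, 0, 0, -80, 10],
])

```text
t: 3.65
eef_pos: [0.4722, 0.0949, 0.2014]
tcp_rot: [180.0, -0.1, 139.5]
force: [0.1, 0.2, -0.7]
opening: 0.0162
finger_force: 20.0
```

Run:
```python
from h import *
f=grab("wrist"); cv2.imwrite("pics/w1.png",f["pixels"][:,:,::-1]); s=env.read_state()
p=s["eef_pos"]; print(p,s["tcp_rot"],s["force"])
print("plate held",wrect(f,wood(f),p[2]-.021,p[:2],.1)[:3])
plan(.590,.288,.2,None)
```

```text
[0.47222423 0.09489398 0.20140404] [ 1.79964063e+02 -1.36331305e-01  1.39509850e+02] [-0.88200342 -0.51395076 -0.64404858]
plate held (array([454.3, 110. ], dtype=float32), array([69.3, 78.8], dtype=float32), 139.5)
turn [ 0.0006 -0.0024 -0.    ] shift [ 35.8 223.3   1.6] t 3.7 J7 34.0
```

View pics/w1.png

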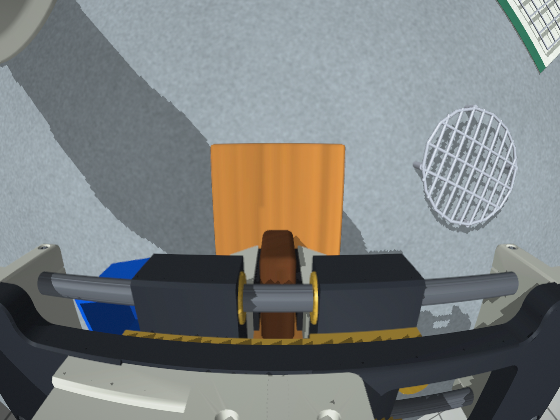

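The held oblong lid is level. Its far edge is at row 143, so its centre is 5.3 mm behind the TCP along tool x. Now to the rack.

```bash
python3 -c "
from h import *
plan(.5865,.2919,.2,139.5)
f=grab('top'); np.savez('t1.npz',**f); W=cloud(f); z=W[...,2]
m=white(f)&(z>.08)&(z<.11)
print('jar',rect(f,m,.095,[.474,.09],.08))"
```

```text
turn [ 0.0006 -0.0024  0.0002] shift [ 41.  224.    1.6] t 3.7 J7 34.0Traceback (most recent call last):
  File "<string>", line 6, in <module>
    print('jar',rect(f,m,.095,[.474,.09],.08))
                ~~~~^^^^^^^^^^^^^^^^^^^^^^^^^
  File "h.py", line 20, in rect
    k=max(cs,key=cv2.contourArea)[:,0]/4.-0.375
      ~~~^^^^^^^^^^^^^^^^^^^^^^^^
ValueError: max() iterable argument is empty
```

Jar is hidden by the arm for now. Carrying on.

Request:
apply_moves([
  [0, -0.001, 0, 5, 25, 0, 10],
  [0, -0.002, 0, 11, 65, 0, 10],
  [0, -0.002, 0, 19, 105, 0, 10],
  [0, -0.002, 0, 27, 145, 0, 10],
  [0, -0.002, 0, 34, 185, 0, 10],
  [0, -0.002, 0, 39, 212, 0, 10],
  [0, -0.002, 0, 41, 224, 0, 10],
  [0, -0.002, 0, 41, 224, 0, 10],
  [0, -0.002, 0, 41, 224, 0, 10],
  [0, -0.002, 0, 41, 224, 0, 10],
])

```text
t: 5.0
eef_pos: [0.5871, 0.2906, 0.2029]
tcp_rot: [179.9, 0.1, 139.4]
force: [-0.1, 0.4, -0.1]
opening: 0.0156
finger_force: 20.0
```

Request:
apply_moves([
  [0, 0, 0, 0, 0, 25, 10],
  [0, 0, 0, 0, 0, 60, 10],
  [0, 0, 0, 0, 0, 95, 10],
  [0, 0, 0, 0, 0, 118, 10],
  [0, 0, 0, 0, 0, 130, 10],
  [0, 0, 0, 0, 0, 135, 10],
  [0, 0, 0, 0, 0, 137, 10],
  [0, 0, 0, 0, 0, 137, 10],
  [0, 0, 0, 0, 0, 137, 10],
  [0, 0, 0, 0, 0, 137, 10],
])

```text
t: 6.25
eef_pos: [0.5876, 0.2923, 0.0662]
tcp_rot: [179.8, 0.1, 139.5]
force: [-0.1, 0.8, -0.1]
opening: 0.016
finger_force: 20.0
```

```bash
python3 -c "
from h import *
plan(.5865,.2919,.0543,139.5); s=env.read_state(); print(s['eef_pos'],s['force'],s['tcp_rot'])
f=grab('top'); np.savez('t1.npz',**f); W=cloud(f); z=W[...,2]
m=white(f)&(z>.08)&(z<.11)
print('jar',rect(f,m,.095,[.474,.09],.08))
cv2.imwrite('pics/t1.png',cv2.resize(f['pixels'][100:300,80:380],None,fx=2.6,fy=2.6,interpolation=3)[:,:,::-1])"
```

```text
turn [0.0027 0.0009 0.0001] shift [ 0.6 -1.1 11.9] t 6.25 J7 17.0
[0.58762301 0.2923108  0.06621753] [-0.10861348  0.7670792  -0.10303429] [1.79846390e+02 5.23217611e-02 1.39508443e+02]
jar (array([424.9,  87.4], dtype=float32), array([425.07886558,  87.34158205]), array([ 4.4, 17.1], dtype=float32), 88.8)
```

View pics/t1.png

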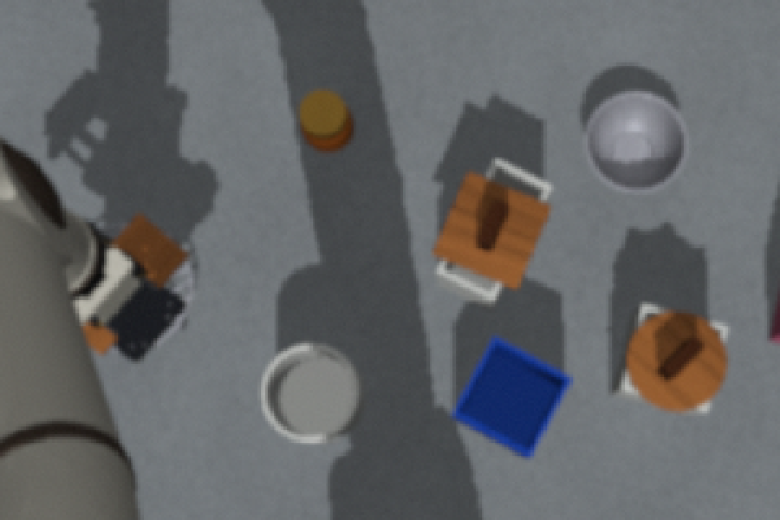

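The round jar is now open and in place at crop (311,392). Lowering the oblong lid onto the rack.

Request:
apply_moves([
  [0, 0, 0, 0, 0, 4, 10],
  [0, 0, 0, 0, 0, 8, 10],
  [0, 0, 0, 0, 0, 10, 10],
  [0, 0, 0, 0, 0, 11.5, 10],
  [0, 0, 0, 0, 0, 11.5, 10],
  [0, 0, 0, 0, 0, 11.5, 10],
])

```text
t: 7.05
eef_pos: [0.5873, 0.2921, 0.0544]
tcp_rot: [179.9, 0.0, 139.5]
force: [-1.4, -1.1, 2.1]
opening: 0.0159
finger_force: 20.0
```

Request:
apply_moves([
  [0, 0, 0, 0, 0, 0.5, 24],
  [0, 0, 0, 0, 0, 0.5, 40],
  [0, 0, 0, 0, 0, 0.5, 50],
  [0, 0, 0, 0, 0, -15, 60],
  [0, 0, 0, 0, 0, -60, 60],
  [0, 0, 0, 0, 0, -110, 60],
  [0, 0, 0, 0, 0, -160, 60],
  [0, 0, 0, 0, 0, -180, 60],
  [0, 0, 0, 0, 0, -180, 60],
  [0, 0, 0, 0, 0, -180, 60],
])

```text
t: 8.3
eef_pos: [0.586, 0.2913, 0.2323]
tcp_rot: [-179.9, -0.0, 139.5]
force: [-0.4, -0.2, -0.6]
opening: 0.0594
finger_force: 0.0
```

```bash
python3 -c "
from h import *
f=grab('wrist'); np.savez('w2.npz',**f)
s=env.read_state();print(s['eef_pos'])
print('plate on rack',wrect(f,wood(f),.033,[.5905,.2885],.11)[:3])
plan(.4940,-.2725,.24,133.0)"
```

```text
[0.58581958 0.29124099 0.23179684]
plate on rack (array([591.2, 288.4], dtype=float32), array([ 70.4, 135.8], dtype=float32), 139.5)
turn [-0.0018 -0.0008  0.1136] shift [-296.2 -488.4   -7.6] t 8.35 J7 18.0
```

Request:
apply_moves([
  [-0.002, 0, 0.05, -148, -244, -7, 60],
  [-0.002, 0, 0.05, -148, -244, -7, 60],
  [-0.002, 0, 0.05, -148, -244, -7, 60],
  [-0.002, 0, 0.05, -148, -244, -7, 60],
  [-0.002, 0, 0.114, -296, -488.5, -7.5, 60],
  [-0.002, 0, 0.114, -296, -488.5, -7.5, 60],
  [-0.002, 0, 0.114, -296, -488.5, -7.5, 60],
  [-0.002, 0, 0.114, -296, -488.5, -7.5, 60],
  [-0.002, 0, 0.114, -296, -488.5, -7.5, 60],
  [-0.002, 0, 0.114, -296, -488.5, -7.5, 60],
])

```text
t: 9.6
eef_pos: [0.4915, -0.2775, 0.2391]
tcp_rot: [180.0, -0.1, 132.5]
force: [0.8, 0.5, 0.0]
opening: 0.0597
finger_force: 0.0
```

Request:
apply_moves([
  [0, 0, 0, 0, 0, 0, 60],
  [0, 0, 0, 0, 0, 0, 60],
  [0, 0, 0, 0, 0, 0, 60],
])

```text
t: 9.98
eef_pos: [0.4956, -0.2697, 0.2406]
tcp_rot: [179.7, -0.0, 133.2]
force: [-0.8, 0.4, 0.7]
opening: 0.0598
finger_force: 0.0
```

Run:
```python
from h import *
s=env.read_state();print(s['eef_pos'],s['tcp_rot'])
f=grab('wrist'); np.savez('w3.npz',**f); cv2.imwrite("pics/w3.png",f["pixels"][:,:,::-1])
print('plate',wrect(f,wood(f),.101,[.494,-.2725],.08)[:3])
h=cv2.cvtColor(f["pixels"],cv2.COLOR_RGB2HSV)
c=wpx(f,[.494,-.2725,.141]).astype(int); d0=f["depth"][c[1],c[0]]; print(c,d0)
print("handle",wrect(f,(f["depth"]>0)&(f["depth"]<d0+.006),.141,[.494,-.2725],.035)[:3])
plan(.494,-.2725,.24,133)
g=grab('top'); np.savez('t2.npz',**g)
W=cloud(g); m=(W[...,2]>.085)&(W[...,2]<.11)
cc=px(g,[.474,.09,.095]); v,u=np.mgrid[:420,:560]; m&=np.hypot(u-cc[0],v-cc[1])<28
k=np.argwhere(m)[:,::-1]; P=(cast(g,k,.095)[:,:2]*1000).astype(np.float32)
print("round jar",len(P),cv2.minEnclosingCircle(P), cv2.fitEllipse(cv2.convexHull(P)))
w=white(g)&(np.hypot(u-cc[0],v-cc[1])<28); P=(cast(g,np.argwhere(w)[:,::-1],.095)[:,:2]*1000).astype(np.float32); print(len(P),cv2.minEnclosingCircle(P))
```

```text
[ 0.4955754  -0.26966791  0.24063447] [ 1.79749490e+02 -3.40453143e-02  1.33157893e+02]
plate (array([ 495.4, -273.8], dtype=float32), array([98.5, 98.5], dtype=float32), 43.1)
[272 218] 0.25330493
handle (array([ 493.5, -271.2], dtype=float32), array([15.6, 43.1], dtype=float32), 132.5)
turn [ 0.0043 -0.0003  0.0023] shift [-0.8 -2.8  0.8] t 10.025 J7 72.0
round jar 246 ((469.4526062011719, 88.31553649902344), 48.008277893066406) ((469.6155090332031, 88.2286605834961), (94.45115661621094, 95.12504577636719), 171.6532440185547)
13 ((469.38818359375, 83.8348388671875), 45.89141845703125)
```

View pics/w3.png

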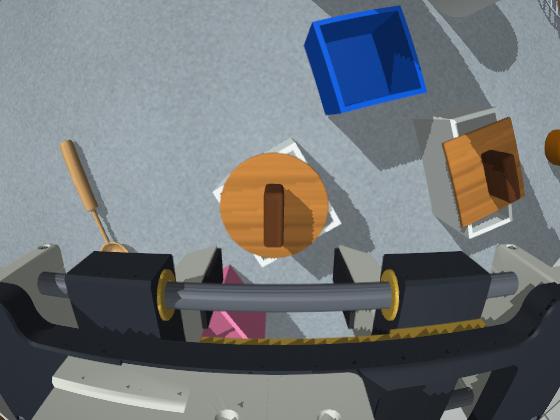

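The round lid is centred at about (274,205), with the white square jar's corners around it, and its grasp is clear of the pink box. Descending.

```bash
python3 -c "
from h import *
plan(.495,-.2731,.122,132.8)"
```

```text
turn [0.0043 0.0001 0.0053] shift [ -1.6  -2.7 119. ] t 10.075 J7 72.0
```

Request:
apply_moves([
  [0.004, 0, 0.005, -1.6, -2.7, 50, 60],
  [0.004, 0, 0.005, -1.6, -2.7, 85, 60],
  [0.004, 0, 0.005, -1.6, -2.7, 105, 60],
  [0.004, 0, 0.005, -1.6, -2.7, 112, 60],
  [0.004, 0, 0.005, -1.6, -2.7, 112, 60],
  [0.004, 0, 0.005, -1.6, -2.7, 112, 60],
  [0.004, 0, 0.005, -1.6, -2.7, 112, 60],
])

```text
t: 10.95
eef_pos: [0.4951, -0.2748, 0.13]
tcp_rot: [180.0, 0.1, 132.7]
force: [-0.0, -0.6, -0.1]
opening: 0.06
finger_force: 0.0
```

```bash
python3 -c "
from h import *
plan(.495,-.2731,.122,132.8); env.grab_frame('wrist'); plan(.495,-.2731,.122,132.8)"
```

```text
turn [ 0.0007  0.002  -0.002 ] shift [1.3 1.1 8. ] t 10.95 J7 73.0
turn [ 0.0007  0.0017 -0.002 ] shift [1.2 1.1 7.8] t 11.0 J7 73.0
```

Request:
apply_moves([
  [0, 0.001, -0.002, 1, 1, 8, 60],
  [0, 0.001, -0.002, 1, 1, 8, 40],
  [0, 0.001, -0.002, 1, 1, 8, 28],
  [0, 0.001, -0.002, 1, 1, 8, 20],
  [0, 0.001, -0.002, 1, 1, 8, 10],
  [0, 0.001, -0.002, 1, 1, 8, 10],
  [0, 0.001, -0.002, 1, 1, 8, 10],
])

```text
t: 11.88
eef_pos: [0.4945, -0.2731, 0.121]
tcp_rot: [180.0, -0.0, 132.8]
force: [0.1, -0.3, 0.5]
opening: 0.0157
finger_force: 20.0
```

Request:
apply_moves([
  [0, 0, 0, 0, 0, -8, 10],
  [0, 0, 0, 0, 0, -20, 10],
  [0, 0, 0, 0, 0, -40, 10],
  [0, 0, 0, 0, 0, -60, 10],
  [0, 0, 0, 0, 0, -80, 10],
  [0, 0, 0, 0, 0, -80, 10],
  [0, 0, 0, 0, 0, -80, 10],
  [0, 0, 0, 0, 0, -80, 10],
])

```text
t: 12.88
eef_pos: [0.4939, -0.2728, 0.2]
tcp_rot: [-180.0, -0.1, 132.8]
force: [0.1, -0.1, -0.9]
opening: 0.0162
finger_force: 20.0
```

```bash
cat >> h.py <<'E'
def held(half,circ=False,dz=.021):
    """lid centre minus TCP in tool x,y (mm): far edge of the held plate as seen by the wrist camera"""
    f=grab("wrist"); s=env.read_state(); p=s["eef_pos"]; R=Ro.from_euler('xyz',s["tcp_rot"],degrees=True)
    b,L,a,W=wrect(f,wood(f),p[2]-dz,p[:2],.1)
    T=R.inv().apply(np.c_[W/1000.,np.full(len(W),p[2]-dz)]-p)*1000
    if circ:
        from scipy.optimize import least_squares
        Q=T[T[:,0]>20]; r=least_squares(lambda c:np.hypot(Q[:,0]-c[0],Q[:,1]-c[1])-half,[0,0],loss='soft_l1').x
        print("held centre",r.round(1))
    else:
        Q=T[(abs(T[:,1])<25)&(T[:,0]>20)]; k=np.polyfit(Q[:,1],Q[:,0],1); S=T[(T[:,0]>25)&(T[:,0]<half-15)]
        lo,hi=[np.median(x) for x in (S[S[:,1]<0,1],S[S[:,1]>0,1])]
        print("held along",round(k[1]-half,1),"skew deg",np.degrees(np.arctan(k[0])).round(1),"lat",round((lo+hi)/2,1),"width",round(hi-lo,1))
    print("tcp",p,s["tcp_rot"],s["force"])
def jar(f,near,rad):
    W=cloud(f); v,u=np.mgrid[:420,:560]; cc=px(f,[*near,.095]); r=rad*f["fx"]/(f["R"]@np.array([*near,.095])+f["t"])[2]
    m=(W[...,2]>.085)&(W[...,2]<.11)&(np.hypot(u-cc[0],v-cc[1])<r)
    P=(cast(f,np.argwhere(m)[:,::-1],.095)[:,:2]*1000).astype(np.float32); return P
E
python3 - <<'E'
from h import *
held(50,True)
for n in("top","scene"):
    g=grab(n)
    P=jar(g,[.47,.088],.066); print(n,"round",len(P),cv2.minEnclosingCircle(P))
    P=jar(g,[.495,-.273],.075); print(n,"square",len(P),cv2.minAreaRect(P) if len(P)>5 else 0)
plan(.47,.088,.2,132.8)
E
```

```text
held centre [-1.7  0. ]
tcp [ 0.49391037 -0.27286125  0.2000168 ] [-1.79961570e+02 -1.32108253e-01  1.32796769e+02] [ 0.66868523 -0.37152305 -0.15497112]
top round 245 ((469.4133605957031, 88.29583740234375), 48.034576416015625)
top square 92 ((502.66070556640625, -249.2847900390625), (42.82802200317383, 88.6275863647461), 73.9523696899414)
scene round 333 ((476.8471984863281, 89.05632019042969), 51.47142028808594)
scene square 263 ((508.36114501953125, -273.37261962890625), (88.66825103759766, 79.80043029785156), 74.83731842041016)
turn [-0.0005 -0.0019  0.    ] shift [281.2 227.5   0.6] t 13.025 J7 72.0
```

```bash
python3 -c "
from h import *
plan(.565,-.012,.205,132.8)"
```

```text
turn [-0.0005 -0.0019  0.    ] shift [143.3 229.3  -4.6] t 13.025 J7 72.0
```

Request:
apply_moves([
  [0, -0.001, 0, 15, 23, -5, 10],
  [0, -0.002, 0, 36, 58, -5, 10],
  [0, -0.002, 0, 62, 98, -5, 10],
  [0, -0.002, 0, 87, 138, -5, 10],
  [0, -0.002, 0, 112, 178, -5, 10],
  [0, -0.002, 0, 130, 207, -5, 10],
  [0, -0.002, 0, 143, 229, -5, 10],
  [0, -0.002, 0, 143, 229, -5, 10],
  [0, -0.002, 0, 143, 229, -5, 10],
  [0, -0.002, 0, 143, 229, -5, 10],
])

```text
t: 14.28
eef_pos: [0.565, -0.0144, 0.2059]
tcp_rot: [-180.0, 0.1, 132.7]
force: [0.4, 0.6, -1.0]
opening: 0.0159
finger_force: 20.0
```

Run:
```python
from h import *
f=grab("wrist"); np.savez("w4.npz",**f)
d=f["depth"].astype(float); v,u=np.mgrid[:420,:560]
dx,dy=u-f["cx"],v-f["cy"]; r=np.hypot(dx,dy)+1e-9; th=r/f["fx"]
P=np.stack([dx/r*np.tan(th)*d,dy/r*np.tan(th)*d,d],-1); W=(P-f["t"])@f["R"]; W[d==0]=np.nan
m=(abs(W[...,2]-.095)<.008)&(np.hypot(W[...,0]-.471,W[...,1]-.088)<.065)
Q=(wcast(f,np.argwhere(m)[:,::-1],.095)[:,:2]*1000).astype(np.float32)
print(len(Q),cv2.minEnclosingCircle(Q),cv2.fitEllipse(cv2.convexHull(Q)))
im=f["pixels"].copy(); im[m]=[255,0,0]; cv2.imwrite("pics/w4.png",im[:,:,::-1])
held(50,True); plan(.471,.088,.2,132.8)
```

```text
2002 ((473.3825988769531, 87.6400375366211), 47.80422592163086) ((473.13104248046875, 87.64102172851562), (94.62217712402344, 95.09791564941406), 22.042377471923828)
held centre [-2.  -0.3]
tcp [ 0.56516597 -0.01398236  0.20603657] [-1.79981935e+02  8.51440520e-02  1.32684445e+02] [-0.19155457 -0.62007352 -0.09658964]
turn [-0.0003  0.0015 -0.002 ] shift [ 1.388e+02 -1.000e-01  5.800e+00] t 14.375 J7 42.0
```

View pics/w4.png

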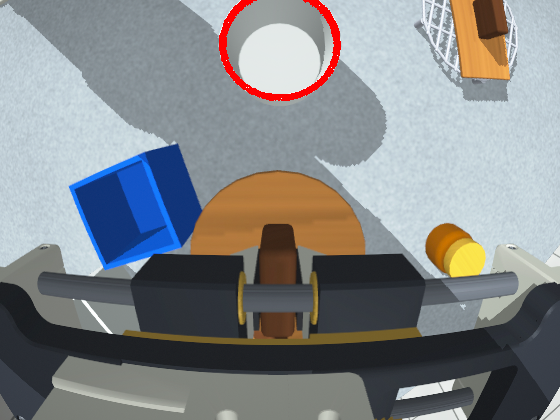

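The ring fit (red, about (280,47)) lies cleanly on the round jar's rim: centre (473,87.6) mm. Moving over it.

```bash
python3 -c "
from h import *
plan(.4714,.0892,.131,132.8)"
```

```text
turn [-0.0003  0.0015 -0.002 ] shift [139.5   1.   74.8] t 14.375 J7 42.0
```

Request:
apply_moves([
  [0, 0.001, -0.002, 20, 0, 0, 10],
  [0, 0.001, -0.002, 55, 0, 0, 10],
  [0, 0.001, -0.002, 95, 1, 0, 10],
  [0, 0.001, -0.002, 125, 1, 10, 10],
  [0, 0.001, -0.002, 139.5, 1, 30, 10],
  [0, 0.001, -0.002, 139.5, 1, 50, 10],
  [0, 0.001, -0.002, 139.5, 1, 66, 10],
  [0, 0.001, -0.002, 139.5, 1, 72, 10],
  [0, 0.001, -0.002, 139.5, 1, 74, 10],
  [0, 0.001, -0.002, 139.5, 1, 74, 10],
])

```text
t: 15.62
eef_pos: [0.4717, 0.0903, 0.1322]
tcp_rot: [180.0, 0.0, 132.9]
force: [0.9, -0.0, -0.8]
opening: 0.0159
finger_force: 20.0
```

Request:
apply_moves([
  [0, 0, 0, 0, 0, 0, 10],
  [0, 0, 0, 0, 0, 0, 10],
])

```text
t: 15.88
eef_pos: [0.4717, 0.0904, 0.1322]
tcp_rot: [180.0, 0.0, 132.9]
force: [0.1, -0.2, -0.9]
opening: 0.0158
finger_force: 20.0
```

```bash
python3 -c "
from h import *
plan(.4714,.0892,.121,132.8);print(env.read_state()['eef_pos'])"
```

```text
turn [0.0007 0.0006 0.0019] shift [-0.7 -1.  11.2] t 15.875 J7 28.0
[0.47169691 0.0903852  0.13222915]
```

Request:
apply_moves([
  [0, 0, 0, -0.7, -1, 4, 10],
  [0, 0, 0, -0.7, -1, 7, 10],
  [0, 0, 0, -0.7, -1, 9, 10],
  [0, 0, 0, -0.7, -1, 10, 10],
  [0, 0, 0, -0.7, -1, 10.8, 10],
  [0, 0, 0, -0.7, -1, 10.8, 10],
  [0, 0, 0, -0.7, -1, 10.8, 10],
])

```text
t: 16.75
eef_pos: [0.4712, 0.0892, 0.1211]
tcp_rot: [180.0, 0.0, 132.9]
force: [-0.3, -0.0, -1.0]
opening: 0.016
finger_force: 20.0
```

Barely touching; ease down another half millimetre, release and lift.

Request:
apply_moves([
  [0, 0, 0, 0, 0, 0.6, 10],
  [0, 0, 0, 0, 0, 0.6, 10],
  [0, 0, 0, 0, 0, 0.6, 24],
  [0, 0, 0, 0, 0, 0.6, 40],
  [0, 0, 0, 0, 0, 0.6, 50],
  [0, 0, 0, 0, 0, -15, 60],
  [0, 0, 0, 0, 0, -60, 60],
  [0, 0, 0, 0, 0, -110, 60],
  [0, 0, 0, 0, 0, -118, 60],
  [0, 0, 0, 0, 0, -118, 60],
])

```text
t: 18.0
eef_pos: [0.4715, 0.0893, 0.2401]
tcp_rot: [179.9, 0.1, 132.9]
force: [-0.0, 0.6, -0.4]
opening: 0.0602
finger_force: 0.0
```

Run:
```python
from h import *
f=grab("wrist"); np.savez("w5.npz",**f)
print(wrect(f,wood(f),.101,[.472,.088],.08)[:3])
plan(.628,-.094,.24,155.3)
```

```text
(array([471.8,  88.4], dtype=float32), array([98.6, 98.8], dtype=float32), 177.0)
turn [-2.000e-04  1.000e-04 -3.906e-01] shift [-241.2   -9.5   -1.1] t 18.05 J7 29.0
```

Request:
apply_moves([
  [0, 0, -0.39, -241, -9.5, -1, 60],
  [0, 0, -0.39, -241, -9.5, -1, 60],
  [0, 0, -0.39, -241, -9.5, -1, 60],
  [0, 0, -0.39, -241, -9.5, -1, 60],
  [0, 0, -0.39, -241, -9.5, -1, 60],
  [0, 0, -0.39, -241, -9.5, -1, 60],
  [0, 0, -0.39, -241, -9.5, -1, 60],
  [0, 0, -0.39, -241, -9.5, -1, 60],
])

```text
t: 19.05
eef_pos: [0.6278, -0.0922, 0.2403]
tcp_rot: [180.0, -0.0, 155.4]
force: [-0.5, -0.3, -0.7]
opening: 0.06
finger_force: 0.0
```

Run:
```python
from h import *
s=env.read_state();print(s['eef_pos'],s['tcp_rot'])
f=grab('wrist'); np.savez('w6.npz',**f)
print('plate',wrect(f,wood(f),.101,[.628,-.094],.08)[:3])
c=wpx(f,[.628,-.094,.141]).astype(int); d0=f["depth"][c[1],c[0]]
print("handle",wrect(f,(f["depth"]>0)&(f["depth"]<d0+.006),.141,[.628,-.094],.035)[:3])
plan(.628,-.094,.13,155.3)
```

```text
[ 0.62779349 -0.09219239  0.24025161] [ 1.79979960e+02 -6.49626822e-03  1.55381279e+02]
plate (array([630. , -94.3], dtype=float32), array([91.6, 92.2], dtype=float32), 155.7)
handle (array([627.9, -93.5], dtype=float32), array([15.7, 46.4], dtype=float32), 155.8)
turn [0.0003 0.0003 0.0011] shift [ -0.6  -1.4 110.4] t 19.1 J7 72.0
```

Request:
apply_moves([
  [0, 0, -0.006, -2, -1, 50, 60],
  [0, 0, -0.006, -2, -1, 85, 60],
  [0, 0, -0.006, -2, -1, 104, 60],
  [0, 0, -0.006, -2, -1, 110, 60],
  [0, 0, -0.006, -2, -1, 110, 60],
  [0, 0, -0.006, -2, -1, 110, 60],
  [0, 0, -0.006, -2, -1, 110, 60],
])

```text
t: 19.98
eef_pos: [0.6305, -0.0957, 0.1314]
tcp_rot: [180.0, 0.1, 155.6]
force: [0.1, 0.0, 0.3]
opening: 0.0598
finger_force: 0.0
```

```bash
python3 -c "
from h import *
plan(.6294,-.0941,.1215,155.7)"
```

```text
turn [ 0.0006  0.0022 -0.0017] shift [1.6 1.  9.9] t 19.975 J7 73.0
```

Request:
apply_moves([
  [0, 0.002, -0.002, 1.6, 1, 10, 60],
  [0, 0.002, -0.002, 1.6, 1, 10, 40],
  [0, 0.002, -0.002, 1.6, 1, 10, 28],
  [0, 0.002, -0.002, 1.6, 1, 10, 20],
  [0, 0.002, -0.002, 1.6, 1, 10, 10],
  [0, 0.002, -0.002, 1.6, 1, 10, 10],
  [0, 0.002, -0.002, 1.6, 1, 10, 10],
])

```text
t: 20.85
eef_pos: [0.6287, -0.094, 0.1202]
tcp_rot: [180.0, -0.1, 155.7]
force: [-0.3, -0.1, 0.8]
opening: 0.016
finger_force: 20.0
```

Request:
apply_moves([
  [0, 0, 0, 0, 0, -8, 10],
  [0, 0, 0, 0, 0, -20, 10],
  [0, 0, 0, 0, 0, -40, 10],
  [0, 0, 0, 0, 0, -60, 10],
  [0, 0, 0, 0, 0, -84, 10],
  [0, 0, 0, 0, 0, -84, 10],
  [0, 0, 0, 0, 0, -84, 10],
  [0, 0, 0, 0, 0, -84, 10],
])

```text
t: 21.85
eef_pos: [0.628, -0.0939, 0.203]
tcp_rot: [-180.0, -0.2, 155.7]
force: [0.4, 0.0, -1.3]
opening: 0.0161
finger_force: 20.0
```

```bash
python3 -c "
from h import *
held(46)
plan(.62,-.31,.205,163)
for n in ('top','scene'):
  P=jar(grab(n),[.495,-.273],.08); print(n,len(P),cv2.minAreaRect(P) if len(P)>5 else 0)"
```

```text
held along -1.4 skew deg -0.5 lat -0.4 width 91.5
tcp [ 0.6280126  -0.09390565  0.20296214] [-179.95851103   -0.21241597  155.7223461 ] [-0.28555181  0.9885365  -1.1299927 ]
turn [-0.0005 -0.0037 -0.127 ] shift [ -81.5 -200.3   -2.2] t 21.9 J7 73.0
top 308 ((496.1899108886719, -271.3304138183594), (88.80734252929688, 89.14739990234375), 73.92731475830078)
scene 439 ((501.6830139160156, -271.51239013671875), (88.35154724121094, 94.62886047363281), 73.88416290283203)
```

Request:
apply_moves([
  [0, -0.002, -0.02, -8, -20, -2, 10],
  [0, -0.004, -0.05, -22, -54, -2, 10],
  [0, -0.004, -0.08, -39, -95, -2, 10],
  [0, -0.004, -0.11, -55, -135, -2, 10],
  [0, -0.004, -0.14, -70, -172, -2, 10],
  [0, -0.004, -0.143, -78, -192, -2, 10],
  [0, -0.004, -0.143, -81.5, -200, -2, 10],
  [0, -0.004, -0.143, -81.5, -200, -2, 10],
  [0, -0.004, -0.143, -81.5, -200, -2, 10],
  [0, -0.004, -0.143, -81.5, -200, -2, 10],
])

```text
t: 23.25
eef_pos: [0.6214, -0.3079, 0.2061]
tcp_rot: [180.0, 0.1, 164.0]
force: [-1.1, -0.3, -1.7]
opening: 0.0159
finger_force: 20.0
```

```bash
cat >> h.py <<'E'
def wjar(near,rad,save=None):
    f=grab("wrist"); d=f["depth"].astype(float); v,u=np.mgrid[:420,:560]
    dx,dy=u-f["cx"],v-f["cy"]; r=np.hypot(dx,dy)+1e-9; th=r/f["fx"]
    P=np.stack([dx/r*np.tan(th)*d,dy/r*np.tan(th)*d,d],-1); W=(P-f["t"])@f["R"]; W[d==0]=np.nan
    m=(abs(W[...,2]-.095)<.008)&(np.hypot(W[...,0]-near[0],W[...,1]-near[1])<rad)
    if save: im=f["pixels"].copy(); im[m]=[255,0,0]; cv2.imwrite(save,im[:,:,::-1])
    Q=(wcast(f,np.argwhere(m)[:,::-1],.095)[:,:2]*1000).astype(np.float32); print(len(Q),cv2.minAreaRect(Q))
E
python3 -c "
from h import *
wjar([.497,-.272],.075,'pics/w7.png'); held(46)"
```

```text
3045 ((499.7255859375, -273.02880859375), (88.37655639648438, 88.21827697753906), 73.9986343383789)
held along -1.2 skew deg 0.4 lat 0.0 width 91.4
tcp [ 0.62120118 -0.30876481  0.20614967] [1.79989655e+02 1.35366324e-01 1.63992094e+02] [-0.48797543  0.25762373 -0.53419889]
```

View pics/w7.png

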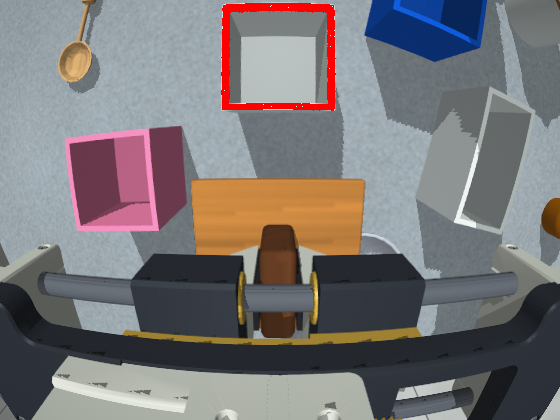

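The red fit lies on the white square jar's rim at (278,57): centre (499.5,-273) mm, angle 74/164°. Moving over it.

```bash
python3 -c "
from h import *
plan(.4979,-.2723,.130,164)"
```

```text
turn [ 0.0002  0.0024 -0.0001] shift [128.8   1.   75.8] t 23.35 J7 100.0
```

Request:
apply_moves([
  [0, 0.002, 0, 20, 0, 0, 10],
  [0, 0.002, 0, 55, 0, 0, 10],
  [0, 0.002, 0, 95, 1, 0, 10],
  [0, 0.002, 0, 120, 1, 10, 10],
  [0, 0.002, 0, 129, 1, 30, 10],
  [0, 0.002, 0, 129, 1, 50, 10],
  [0, 0.002, 0, 129, 1, 66, 10],
  [0, 0.002, 0, 129, 1, 73, 10],
  [0, 0.002, 0, 129, 1, 74, 10],
  [0, 0.002, 0, 129, 1, 74, 10],
])

```text
t: 24.6
eef_pos: [0.4978, -0.2734, 0.1322]
tcp_rot: [-180.0, 0.1, 163.9]
force: [0.4, -0.2, -0.2]
opening: 0.0158
finger_force: 20.0
```

Request:
apply_moves([
  [0, 0, 0, 0, 0, 0, 10],
  [0, 0, 0, 0, 0, 0, 10],
])

```text
t: 24.85
eef_pos: [0.4976, -0.2733, 0.1322]
tcp_rot: [-180.0, 0.1, 163.9]
force: [0.1, 0.1, -1.0]
opening: 0.0159
finger_force: 20.0
```

```bash
python3 -c "
from h import *
plan(.4979,-.2723,.1202,164);print(env.read_state()['eef_pos'])"
```

```text
turn [-0.0002  0.001  -0.0015] shift [-0.   1.1 12. ] t 24.85 J7 102.0
[ 0.49755636 -0.27333285  0.13215766]
```

Request:
apply_moves([
  [0, 0, -0.0015, 0, 1, 4, 10],
  [0, 0, -0.0015, 0, 1, 8, 10],
  [0, 0, -0.0015, 0, 1, 10, 10],
  [0, 0, -0.0015, 0, 1, 11.2, 10],
  [0, 0, -0.0015, 0, 1, 11.8, 10],
  [0, 0, -0.0015, 0, 1, 11.8, 10],
  [0, 0, -0.0015, 0, 1, 11.8, 10],
])

```text
t: 25.72
eef_pos: [0.4975, -0.2722, 0.1202]
tcp_rot: [-180.0, 0.0, 164.0]
force: [-1.2, 1.8, 4.0]
opening: 0.016
finger_force: 20.0
```

Contact (4 N). Release, lift, check.

Request:
apply_moves([
  [0, 0, 0, 0, 0, 0, 20],
  [0, 0, 0, 0, 0, 0, 32],
  [0, 0, 0, 0, 0, 0, 45],
  [0, 0, 0, 0, 0, 0, 55],
  [0, 0, 0, 0, 0, -15, 60],
  [0, 0, 0, 0, 0, -60, 60],
  [0, 0, 0, 0, 0, -110, 60],
  [0, 0, 0, 0, 0, -120, 60],
  [0, 0, 0, 0, 0, -120, 60],
  [0, 0, 0, 0, 0, -120, 60],
])

```text
t: 26.98
eef_pos: [0.4966, -0.2717, 0.2386]
tcp_rot: [180.0, -0.1, 164.0]
force: [-0.1, -0.1, 0.0]
opening: 0.0602
finger_force: 0.0
```

Run:
```python
from h import *
f=grab("wrist"); np.savez("w8.npz",**f)
print(wrect(f,wood(f),.101,[.498,-.2725],.08)[:3])
plan(.5912,.2884,.16,139.5)
```

```text
(array([ 498.7, -272.8], dtype=float32), array([91.7, 91.8], dtype=float32), 164.0)
turn [-2.000e-04 -2.700e-03  4.277e-01] shift [ 63.2 564.4  78.8] t 27.025 J7 101.0
```

Request:
apply_moves([
  [0, -0.002, 0.2, 32, 282, 0, 60],
  [0, -0.002, 0.2, 32, 282, 0, 60],
  [0, -0.002, 0.2, 32, 282, 0, 60],
  [0, -0.002, 0.2, 32, 282, 0, 60],
  [0, -0.003, 0.428, 63, 564, 0, 60],
  [0, -0.003, 0.428, 63, 564, 0, 60],
  [0, -0.003, 0.428, 63, 564, 0, 60],
  [0, -0.003, 0.428, 63, 564, 0, 60],
  [0, -0.003, 0.428, 63, 564, 0, 60],
  [0, -0.003, 0.428, 63, 564, 0, 60],
])

```text
t: 28.28
eef_pos: [0.5902, 0.2935, 0.2376]
tcp_rot: [-180.0, -0.0, 139.9]
force: [-0.3, -0.6, 0.1]
opening: 0.0598
finger_force: 0.0
```

Request:
apply_moves([
  [0, 0, 0, 0, 0, 30, 60],
  [0, 0, 0, 0, 0, 70, 60],
  [0, 0, 0, 0, 0, 78, 60],
  [0, 0, 0, 0, 0, 78, 60],
  [0, 0, 0, 0, 0, 78, 60],
])

```text
t: 28.9
eef_pos: [0.5938, 0.2874, 0.1636]
tcp_rot: [179.8, 0.2, 139.4]
force: [0.7, -0.5, 0.2]
opening: 0.06
finger_force: 0.0
```

Run:
```python
from h import *
f=grab('wrist')
print('plate',wrect(f,wood(f),.033,[.5912,.2884],.1)[:3])
c=wpx(f,[.5912,.2884,.073]).astype(int); d0=f["depth"][c[1],c[0]]
print("handle",wrect(f,(f["depth"]>0)&(f["depth"]<d0+.006),.073,[.5912,.2884],.035)[:3])
plan(.5908,.2884,.066,139.5);print(env.read_state()['eef_pos'])
```

```text
plate (array([591. , 288.7], dtype=float32), array([ 70.2, 135.2], dtype=float32), 139.5)
handle (array([589.9, 289.6], dtype=float32), array([15.8, 46.8], dtype=float32), 139.3)
turn [ 0.0033  0.0043 -0.0008] shift [ 3.3 -1.6 97.7] t 28.95 J7 18.0
[0.59381008 0.28752259 0.16370261]
```

Request:
apply_moves([
  [0.002, 0.003, 0, 3, -1.5, 40, 60],
  [0.002, 0.003, 0, 3, -1.5, 75, 60],
  [0.002, 0.003, 0, 3, -1.5, 92, 60],
  [0.002, 0.003, 0, 3, -1.5, 98, 60],
  [0.002, 0.003, 0, 3, -1.5, 98, 60],
  [0.002, 0.003, 0, 3, -1.5, 98, 60],
])

```text
t: 29.7
eef_pos: [0.5907, 0.2884, 0.0654]
tcp_rot: [179.9, 0.1, 139.5]
force: [0.2, 0.2, 0.6]
opening: 0.0598
finger_force: 0.0
```

```bash
python3 -c "
from h import *
plan(.5908,.2886,.054,139.5);print(env.read_state()['eef_pos'])"
```

```text
turn [ 0.001   0.0011 -0.0004] shift [ 0.1  0.2 11.4] t 29.7 J7 17.0
[0.59074165 0.28842487 0.0653545 ]
```

Request:
apply_moves([
  [0, 0, 0, 0, 0, 8, 60],
  [0, 0, 0, 0, 0, 11.4, 45],
  [0, 0, 0, 0, 0, 11.4, 32],
  [0, 0, 0, 0, 0, 11.4, 22],
  [0, 0, 0, 0, 0, 11.4, 10],
  [0, 0, 0, 0, 0, 11.4, 10],
  [0, 0, 0, 0, 0, 11.4, 10],
])

```text
t: 30.58
eef_pos: [0.5898, 0.2879, 0.0525]
tcp_rot: [-179.9, 0.0, 139.5]
force: [0.5, -0.1, -0.1]
opening: 0.016
finger_force: 20.0
```

Request:
apply_moves([
  [0, 0, 0, 0, 0, -8, 10],
  [0, 0, 0, 0, 0, -20, 10],
  [0, 0, 0, 0, 0, -45, 10],
  [0, 0, 0, 0, 0, -80, 10],
  [0, 0, 0, 0, 0, -115, 10],
  [0, 0, 0, 0, 0, -145, 10],
  [0, 0, 0, 0, 0, -152, 10],
  [0, 0, 0, 0, 0, -152, 10],
  [0, 0, 0, 0, 0, -152, 10],
])

```text
t: 31.7
eef_pos: [0.5889, 0.2875, 0.2027]
tcp_rot: [-179.8, -0.1, 139.5]
force: [-0.1, -0.5, -1.1]
opening: 0.0159
finger_force: 20.0
```

```bash
python3 -c "
from h import *
held(68)
for n in ('top','scene'):
  P=jar(grab(n),[.628,-.094],.09); print(n,len(P),cv2.minAreaRect(P) if len(P)>5 else 0)
plan(.76,-.16,.205,153)"
```

```text
held along -1.2 skew deg 0.0 lat -0.2 width 69.4
tcp [0.58885526 0.28750066 0.20263459] [-1.79763996e+02 -5.26731107e-02  1.39481603e+02] [ 0.7642092   0.64626247 -0.33147967]
top 309 ((628.8911743164062, -95.65240478515625), (64.30107116699219, 131.0320587158203), 61.64358139038086)
scene 439 ((620.2438354492188, -89.50726318359375), (77.74760437011719, 170.76123046875), 68.63851165771484)
turn [-0.0035 -0.0012 -0.236 ] shift [-420.8 -229.3   -1.6] t 31.85 J7 18.0
```

```bash
python3 -c "
from h import *
plan(.77,-.002,.205,151.6)"
```

```text
turn [-0.0035 -0.0012 -0.2116] shift [-325.7 -102.7   -2. ] t 31.85 J7 18.0
```

Request:
apply_moves([
  [-0.001, 0, -0.02, -24, -7, -2, 10],
  [-0.003, 0, -0.06, -62, -19, -2, 10],
  [-0.003, 0, -0.1, -107, -34, -2, 10],
  [-0.003, 0, -0.14, -155, -49, -2, 10],
  [-0.003, 0, -0.18, -203, -64, -2, 10],
  [-0.003, 0, -0.2, -250, -79, -2, 10],
  [-0.003, 0, -0.21, -290, -91, -2, 10],
  [-0.003, 0, -0.21, -315, -99, -2, 10],
  [-0.003, 0, -0.21, -325, -102, -2, 10],
  [-0.003, 0, -0.21, -325, -102, -2, 10],
])

```text
t: 33.1
eef_pos: [0.7703, -0.0008, 0.2057]
tcp_rot: [179.9, -0.1, 151.5]
force: [0.2, 0.0, -0.2]
opening: 0.0157
finger_force: 20.0
```

Request:
apply_moves([
  [0, 0, 0, 0, 0, 0, 10],
  [0, 0, 0, 0, 0, 0, 10],
  [0, 0, 0, 0, 0, 0, 10],
])

```text
t: 33.48
eef_pos: [0.7704, 0.0005, 0.2069]
tcp_rot: [179.9, 0.0, 151.6]
force: [0.2, 0.1, -0.4]
opening: 0.016
finger_force: 20.0
```

```bash
python3 -c "
from h import *
wjar([.630,-.096],.085,'pics/w9.png'); held(68)"
```

```text
3212 ((633.6279907226562, -94.70320129394531), (68.07752990722656, 129.23214721679688), 61.56895065307617)
held along -0.9 skew deg 0.2 lat 0.0 width 69.5
tcp [ 7.70491240e-01 -1.55569027e-04  2.06829401e-01] [1.79900762e+02 1.74687992e-02 1.51548214e+02] [-0.26912411  0.22947609 -0.52662397]
```

View pics/w9.png

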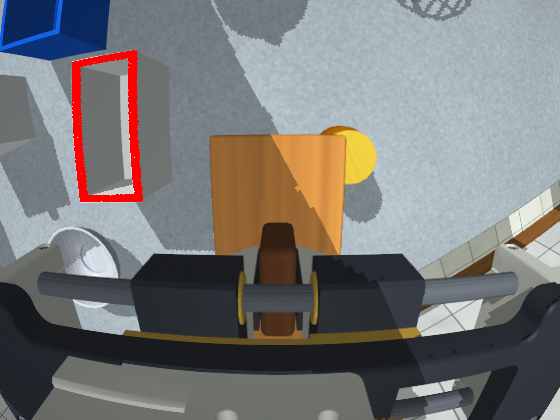

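Run:
```python
from h import *
plan(.6329,-.0971,.132,151.6)
g=grab('top'); W=cloud(g); v,u=np.mgrid[:420,:560]
for n,c in (("round",(.471,.088)),("square",(.498,-.272))):
    cc=px(g,[*c,.1]); m=(W[...,2]>.09)&(W[...,2]<.125)&(np.hypot(u-cc[0],v-cc[1])<32)
    P=(cast(g,np.argwhere(m)[:,::-1],.101)[:,:2]*1000).astype(np.float32)
    print(n,len(P),cv2.minEnclosingCircle(P),cv2.minAreaRect(P))
```

```text
turn [ 0.0017  0.0003 -0.0009] shift [  74.8 -150.9   74.5] t 33.575 J7 57.0
round 450 ((469.3974304199219, 98.86314392089844), 48.157222747802734) ((470.11492919921875, 116.17416381835938), (42.516666412353516, 96.28634643554688), 87.67002868652344)
square 1147 ((496.0150146484375, -271.67431640625), 63.414695739746094) ((496.1796569824219, -271.69378662109375), (91.8828353881836, 91.93999481201172), 73.95626831054688)
```

The top view shows the square lid at the same centre (±0.4 mm) and angle as its bare jar did, so those corrections are right. The oblong jar rim fit in red at about (105,125) gives a target centre of (631.8,-96.8) mm at 151.6°.

Request:
apply_moves([
  [0.001, 0, 0, 9, -18, 0, 10],
  [0.001, 0, 0, 26, -52, 0, 10],
  [0.001, 0, 0, 46, -92, 0, 10],
  [0.001, 0, 0, 65, -128, 0, 10],
  [0.001, 0, 0, 77, -151, 10, 10],
  [0.001, 0, 0, 77, -151, 35, 10],
  [0.001, 0, 0, 77, -151, 60, 10],
  [0.001, 0, 0, 77, -151, 72, 10],
  [0.001, 0, 0, 77, -151, 74, 10],
  [0.001, 0, 0, 77, -151, 74, 10],
])

```text
t: 34.88
eef_pos: [0.6316, -0.0966, 0.1331]
tcp_rot: [179.9, 0.1, 151.5]
force: [0.1, 0.4, -1.2]
opening: 0.0158
finger_force: 20.0
```

Request:
apply_moves([
  [0, 0, 0, 0, 0, 0, 10],
  [0, 0, 0, 0, 0, 0, 10],
])

```text
t: 35.12
eef_pos: [0.6314, -0.0966, 0.1331]
tcp_rot: [179.9, 0.1, 151.5]
force: [-1.0, -0.5, 0.6]
opening: 0.0158
finger_force: 20.0
```

```bash
python3 -c "
from h import *
plan(.6309,-.0963,.1207,151.6);print(env.read_state()['eef_pos'])"
```

```text
turn [ 0.001   0.0014 -0.0016] shift [ 0.7  0.  12.4] t 35.125 J7 65.0
[ 0.63144662 -0.09662759  0.13311559]
```

Request:
apply_moves([
  [0, 0, -0.0015, 0.7, 0, 4, 10],
  [0, 0, -0.0015, 0.7, 0, 8, 10],
  [0, 0, -0.0015, 0.7, 0, 10, 10],
  [0, 0, -0.0015, 0.7, 0, 11.4, 10],
  [0, 0, -0.0015, 0.7, 0, 12.1, 10],
  [0, 0, -0.0015, 0.7, 0, 12.1, 10],
  [0, 0, -0.0015, 0.7, 0, 12.1, 10],
])

```text
t: 36.0
eef_pos: [0.6303, -0.0962, 0.1205]
tcp_rot: [180.0, 0.0, 151.6]
force: [-2.5, 0.7, 3.0]
opening: 0.0161
finger_force: 20.0
```

Contact. Release, lift, retreat so the top view is clear.

Request:
apply_moves([
  [0, 0, 0, 0, 0, 0, 20],
  [0, 0, 0, 0, 0, 0, 32],
  [0, 0, 0, 0, 0, 0, 45],
  [0, 0, 0, 0, 0, 0, 55],
  [0, 0, 0, 0, 0, -15, 60],
  [0, 0, 0, 0, 0, -60, 60],
  [0, 0, 0, 0, 0, -110, 60],
  [0, 0, 0, 0, 0, -130, 60],
  [0, 0, 0, 0, 0, -130, 60],
])

```text
t: 37.12
eef_pos: [0.6319, -0.0965, 0.2536]
tcp_rot: [179.8, 0.3, 151.6]
force: [0.3, -0.2, -0.7]
opening: 0.0599
finger_force: 0.0
```

Request:
apply_moves([
  [0, 0, 0, 60, 420, -20, 60],
  [0, 0, 0, 60, 420, -20, 60],
  [0, 0, 0, 60, 420, -20, 60],
  [0, 0, 0, 60, 420, -20, 60],
  [0, 0, 0, 60, 420, -20, 60],
  [0, 0, 0, 60, 420, -20, 60],
  [0, 0, 0, 60, 420, -20, 60],
  [0, 0, 0, 60, 420, -20, 60],
  [0, 0, 0, 60, 420, -20, 60],
  [0, 0, 0, 60, 420, -20, 60],
])

```text
t: 38.38
eef_pos: [0.7777, 0.299, 0.2704]
tcp_rot: [-179.9, 0.1, 151.4]
force: [-0.8, -0.2, -0.2]
opening: 0.0598
finger_force: 0.0
```

Run:
```python
from h import *
print(env.read_state()['eef_pos'])
g=grab('top'); W=cloud(g); v,u=np.mgrid[:420,:560]
for n,c,r in (("round",(.471,.088),30),("square",(.498,-.272),32),("oblong",(.63,-.096),37)):
    cc=px(g,[*c,.1]); m=(W[...,2]>.09)&(W[...,2]<.125)&(np.hypot(u-cc[0],v-cc[1])<r)
    P=(cast(g,np.argwhere(m)[:,::-1],.101)[:,:2]*1000).astype(np.float32)
    print(n,len(P),cv2.minEnclosingCircle(P) if n=="round" else cv2.minAreaRect(P))
s=grab('scene')
a=cv2.resize(g["pixels"][90:350,90:450],(400,289)); b=cv2.resize(s["pixels"][60:360,80:460],(400,316))
cv2.imwrite("pics/end.png",np.vstack([a,b])[:600,:,::-1])
```

```text
[0.77767612 0.29895376 0.27038378]
round 1075 ((469.546875, 88.65657043457031), 49.719825744628906)
square 1146 ((496.1796569824219, -271.69378662109375), (91.8828353881836, 91.93999481201172), 73.95626831054688)
oblong 1263 ((627.539306640625, -95.74029541015625), (69.92935943603516, 135.418701171875), 61.638370513916016)
```

View pics/end.png

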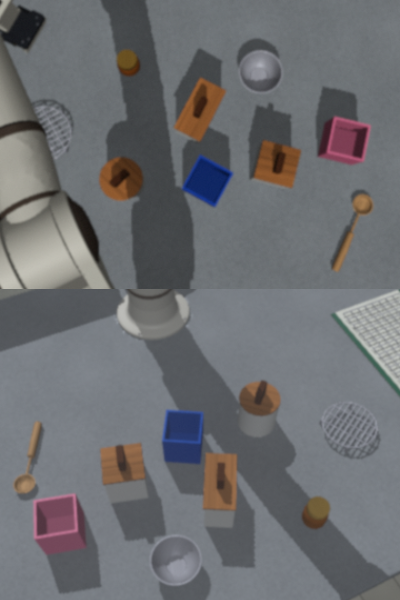

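All three lids are on their own jars. In the top view, lid and bare-jar centres agree within 0.5 mm (round, square) and 1.4 mm (oblong), with angles matched within 0.1°. The bystanders are untouched, so I'm handing in.

```bash
python3 -c "
from station import env
print(env.close_job())"
```

```text
the job is handed in; nothing more can be done
None
```

The job is handed in at about 38 s of the 101 s allowed: every lid is on the jar of its own shape, centred to within about 1.5 mm, and the oblong lid was parked on the wire rack on the way.

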